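Tip a battery pack into its tester cradle

TASK

The orange battery pack stands terminals up in front of the tester cradle: without picking it up, slide it until its base is square against the low aluminium stop while still upright, then push high on its back so that it tips over the stop and lies on the rubber bed with its terminals towards the grey contact block. Finally slide it along the bed and press it firmly against the contact block's plate, with roughly 10 N, and leave it there square, flush and in the middle. Never push the pack with more than 25 N at any time, and leave everything else on the bench alone.

Things in the scene. Friction and masses are not known exactly. Their poses are not given: they have to be found in the camera images.
- pack: Orange battery pack, black bands, 80 (own x) x 90 (y) x 105 mm (z), 0.64-0.96 kg, mass centre in its middle. Origin at the centre of its underside, z up while it stands; own x points at the stop within 0.2 rad, the back is its -x face. Starts 15 to 65 mm short of the stop. Sliding it takes 3 to 7 N; short of the stop a push higher than 50 mm may topple it, so slide it with a lower push.
- terminals (a point): Middle of the pack's black top with two copper pads, 105 mm along the pack's own z from its origin. After tipping, this face looks at the contact block, the pack's own x points down, its own z along the cradle's x, and its underside is an upright face looking back over the stop.
- cradle: The tester cradle, fixed, elsewhere each time. Origin at bench height at the middle of the stop's front face; x points from the stop over the bed to the contact block, y across, z up. Black rubber bed behind the stop and as high (10 mm), x = 12 to 150 mm, 130 mm wide, no sides. Just tipped, the pack's underside is at about x = -10 mm and its upper side 90 mm above the bench.
- stop: Rigid aluminium strip across the front of the bed, 12 (x) x 130 x 10 mm high; origin and axes as the cradle's. The pack's base meets its front face. Once there, the pack swings over the stop's top edge: a push from 85 to 95 mm up whose point rises along that arc takes 3 to 6 N; a level push drags on the rising face and takes 10 to over 25 N. Past 45 degrees it drops onto the bed.
- endblock: Grey contact block, 30 (x) x 130 x 70 mm high, at the end of the bed; its white contact plate with two copper strips (110 mm wide, 13 to 67 mm up) is screw-set to stand 0 to 6 mm proud, unknown each time, and does not give: feel for it. Origin at bench height, mid-face with the plate at 0 mm (x = 150 mm of the cradle); axes as the cradle's. Friction on the bed (3 to 7 N) adds to the plate's force.
- tub: Clear plastic tub, 150 x 110 x 60 mm, origin under its centre; not to be disturbed.
- screwdriver: Screwdriver, 170 mm long, lying; not to be disturbed.
- spool: Red spool, 40 mm across, 50 mm tall, origin under its centre; not to be disturbed.
- meter: Yellow meter, 140 x 75 x 36 mm, origin under its centre; not to be disturbed.
- chassis: Black chassis of a small device, 45 x 130 x 42 mm, origin under its centre; not to be disturbed.
- mug: White mug, 80 mm across, 90 mm tall, origin under its centre; not to be disturbed.
There are look-alikes about, which are no part of the job. What is shaped like the pack but yellow is not meant.

How it is judged:
On the way, in this order (a step that is already met when the one before it is completed fails the run):
1. the pack, still upright (within 3 degrees), is square (within 3.5 degrees) against the stop and pushed against it with more than 1 N for 0.2 s (contact force between pack and stop above 1 N and angle between pack's own z axis and vertical below 0.052 rad and angle between the x axis of pack and the x axis of cradle, either way round below 0.061 rad), for 0.2 s.
2. the pack lies on its front face on the bed, terminals towards the contact block (angle between pack's own x axis and vertical above 3 rad and x of terminals in the frame of cradle above 0.06 m and height (world z) of pack above 0.02 m), for 0.2 s.
3. the pack is pressed against the contact block with more than 4 N for 0.2 s (contact force between pack and endblock above 4 N), for 0.2 s.
At the end, for the whole second after the job is handed in: The pack lies at rest on its front face on the bed, square to the cradle within 3.4 degrees, its terminal end where it was pressed home (no more than 7.5 mm short of the block's face, from which the plate stands up to 6 mm proud) and within 20 mm of the block's middle, released (angle between pack's own x axis and vertical above 3.05 rad and angle between the z axis of pack and the x axis of cradle, either way round below 0.06 rad and x of terminals in the frame of cradle above 0.1425 m and y of terminals in the frame of cradle between -0.02 and 0.02 m and linear speed of pack below 0.01 m/s and angular speed of pack below 0.1 rad/s); the robot touches nothing.
It fails at once if the pack is pressed against the contact block with more than 25 N (contact force between pack and endblock above 25 N).
It fails at once if the fingers push on the pack with more than 25 N (contact force between the fingers and pack above 25 N).
It fails at once if the pack is picked up (its underside's centre over 80 mm up) (height (world z) of pack above 0.08 m).
It fails at once if another thing on the bench is moved by more than 20 mm (distance of any of tub, screwdriver, spool, meter, chassis, mug from where it was at the start of the episode above 0.02 m).
It also fails if it takes over 72 s, if anything falls off the work surface, if the arm or the gripper's body presses on something with over 40 N, if the wrist force passes 120 N, or if a joint passes its speed limit or range.

ROBOT

A 6-joint arm with a two-finger parallel gripper is mounted at the origin on the work surface. World frame = base frame: x ahead of the robot, y to its left, z up, the work surface at z = 0. Lengths are in m, angles in rad, forces in N, time in s.
With the tool pointing down it reaches from about 0.325 to 0.9 m from the base axis. Payload 6.1 kg.
Tool frame: the origin (TCP) lies midway between the tips of the shut fingers; the grasp point (between the pads) lies 19 mm behind it; z points along the fingers, y is the line along which they close (so a half turn about z gives the same grasp; the last joint's range is limited). The gripper opens to 85 mm and grips with 20 to 120 N. Pads are 22 mm wide; open, the fingers measure 114 mm over their backs; the gripper's body (76 mm by 85 mm) begins 54 mm behind the grasp point. The pads swing forward as they close: fully open they stand 13 mm farther back than shut.
Start: joints at [1.016, 0.22, 1.526, -0, 1.395, -0.126], TCP at [0.26, 0.568, 0.231] pointing down, gripper open.
Joint ranges: [-2.98, 2.98], [-0.91, 2.08], [0.09, 2.57], [-1.24, 4.39], [0.2, 2.65], [-2.68, 2.68]. Speed limits (rad/s): [2.57, 2.57, 3.01, 3.14, 3.14, 3.14].

INTERFACE

Orientations are given as [roll, pitch, yaw] about the fixed x, y, z axes, in that order (R = Rz(yaw) Ry(pitch) Rx(roll)).
In Python, from plant import movep, move_l, set_joints, gripper_to, hold, inverse_kinematics, observe, get_image, get_calibration, Unreachable, job_done gives the robot as it stands. Calls block until the motion is done:
- movep(position, orientation): joint-space move of the TCP to a pose.
- move_l(position, feed=0.15, rotation=None, max_force=None): straight line of the TCP; rotation=None keeps the orientation; feed is the mean speed in m/s. With max_force (N) it stops when the force on the tool has changed by that much, and returns True; else False.
- set_joints(angles): joint-space move.
- gripper_to(opening, f_grip=None): finger opening in m; f_grip is the grip in N (None keeps the last); returns when the fingers have stopped.
- hold(seconds).
- inverse_kinematics(position, orientation): joint angles nearest the present ones, or None.
- observe(): the state.
- get_image(name): name is "scene" or "top" or "wrist"; returns (picture, depth): 420x560x3 uint8, red, green, blue; 420x560 float32, m along the optical axis (not along the pixel's ray), 0 where there is no reading.
- get_calibration(name): a dict with "intrinsics" (3x3 intrinsics, pixels), "world_from_camera" (4x4, takes a point from camera to world coordinates). Camera axes: x right, y down, z forward; pixel columns grow to the right and rows downward; lengths in m; the calibration is good to about 2 mm. A picture is of the moment at which its call begins: read the wrist's pose just before it. get_calibration takes no time and is no camera call; for the wrist camera it gives the pose at the moment of the call.
A pose or a line that the arm cannot do raises Unreachable and nothing moves.
- job_done(): hands the job in; it is judged then, once.
The state is a dict: "time_s": time; "q": joint angles; "joint_velocities": joint speeds; "joint_torque": joint torques, N m; "eef_pos": TCP position; "tcp_rot": TCP orientation; "ft_force": force on the tool from outside, world axes, zero at the start; "torque": the same for the moment, N m; "opening": finger opening in m; "grasp_force": force on a finger pad.
Only numpy, scipy, OpenCV 4.12 (cv2) and the standard library are available. Lean on these libraries where they do the work, as an engineer would, in place of code of your own. Each camera call takes 0.05 s, during which the arm holds its last target. There are 200 camera calls.

## Working session

There is one attempt and no reset: what is moved stays moved. The work goes in short steps, each a Python script; the robot and the scene stay as the last script left them, time stands still between calls to the robot, and variables do not carry over. Pictures are saved under pics/ and viewed, at most 10 in all, crops included, and the job is handed in when it is done.

```bash
mkdir -p pics; ls
python3 - <<'E'
from plant import *
import cv2,numpy as np
for n in("scene","top"):
    im,d=get_image(n); cv2.imwrite(f"pics/{n}0.png",im[:,:,::-1]); np.save(f"{n}_d.npy",d); np.save(f"{n}_i.npy",im)
    c=get_calibration(n); print(n,np.round(c["intrinsics"],1).tolist(),np.round(c["world_from_camera"],3).tolist())
o=observe();print(o["time_s"],o["tcp_rot"],o["ft_force"])
E
```

```text
pics
scene [[378.9, 0.0, 286.0], [0.0, 378.9, 207.0], [0.0, 0.0, 1.0]] [[0.833, 0.419, -0.36, 0.909], [0.552, -0.643, 0.531, -0.487], [-0.009, -0.641, -0.767, 0.832], [0.0, 0.0, 0.0, 1.0]]
top [[379.4, 0.0, 279.0], [0.0, 379.4, 208.5], [0.0, 0.0, 1.0]] [[0.006, -0.995, 0.102, 0.457], [-1.0, -0.008, -0.019, 0.035], [0.02, -0.102, -0.995, 1.19], [0.0, 0.0, 0.0, 1.0]]
0.1 [-3.13985321e+00 -2.30646783e-04  2.71276433e+00] [ 0.83535696  0.21486179 -0.30818336]
```

View pics/scene0.png

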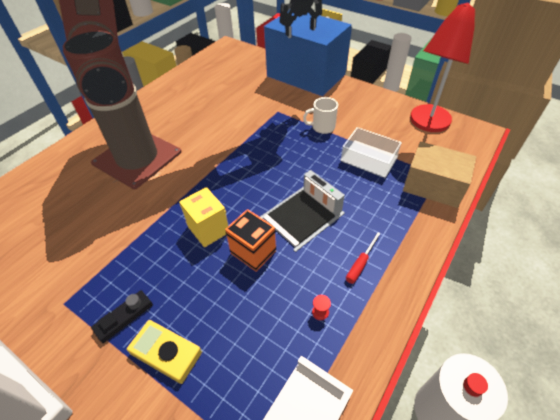

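View pics/top0.png

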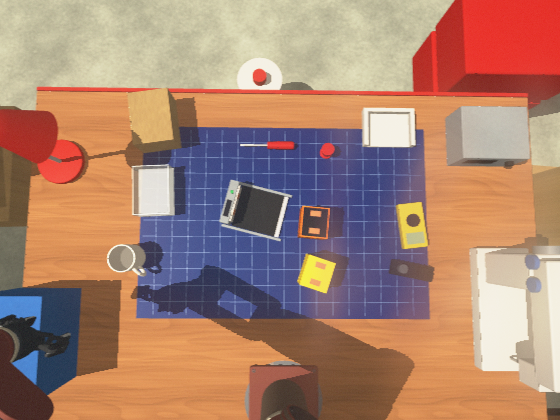

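The scene view shows the orange pack at (251,240), the yellow look-alike at (204,217) and the cradle with its grey block at (323,192). In the top view the pack is at (314,222), the yellow one at (317,273), and the cradle at (256,210) has its stop on the right at (283,215). Candidates for the pack are orange (314,222) and yellow (317,273). I choose orange.

```bash
cat > h.py <<'E'
import cv2,numpy as np
from plant import *
def cloud(n,d,c=None):
    c=c or get_calibration(n);K=c["intrinsics"];T=np.array(c["world_from_camera"])
    v,u=np.indices(d.shape);p=np.stack([(u-K[0][2])/K[0][0]*d,(v-K[1][2])/K[1][1]*d,d],-1)
    return p@T[:3,:3].T+T[:3,3]
def rect(P):
    (c,s,a)=cv2.minAreaRect((P[:,:2]*1000).astype(np.float32)); return np.round(c,1),np.round(s,1),round(a,1)
def ray(n,uv,z):
    c=get_calibration(n);T=np.array(c["world_from_camera"]);r=T[:3,:3]@np.linalg.solve(np.array(c["intrinsics"]),[uv[0],uv[1],1])
    return T[:3,3]+r*(z-T[2,3])/r[2]
E
python3 - <<'E'
from h import *
im=np.load("top_i.npy");d=np.load("top_d.npy");P=cloud("top",d)
cv2.imwrite("pics/crop0.png",cv2.resize(im[165:255,205:345,::-1],None,fx=5.5,fy=5.5,interpolation=cv2.INTER_CUBIC))
v,u=np.indices(d.shape)
def sel(u0,u1,v0,v1,z0,z1): 
    m=(u>=u0)&(u<u1)&(v>=v0)&(v<v1)&(P[...,2]>z0)&(P[...,2]<z1); Q=P[m]; return Q
for nm,a in dict(pack=(295,335,200,243,.095,.115),block=(215,250,175,235,.06,.08),yel=(295,340,250,297,.08,.13)).items():
    Q=sel(*a);print(nm,len(Q),rect(Q),Q[:,2].mean())
hsv=cv2.cvtColor(im,cv2.COLOR_RGB2HSV)
m=((hsv[...,1]<90)&(hsv[...,2]>110)).astype(np.uint8);m[:, :262]=0;m[:,297:]=0;m[:175]=0;m[250:]=0
n,l,st,_=cv2.connectedComponentsWithStats(m);k=1+st[1:,4].argmax();yy,xx=np.nonzero(l==k)
W=np.array([ray("top",(x,y),.01) for x,y in zip(xx,yy)]);print("stop",len(W),rect(W))
E
```

```text
pack 875 (array([531.2, -88.3]), array([80.4, 90.3]), 85.3) 0.10541492511554838
block 466 (array([592.3, 158.8]), array([ 32.2, 129.4]), 75.9) 0.06939265430045084
yel 928 (array([384.6, -96. ]), array([80.6, 90.2]), 71.9) 0.10491995212755048
stop 375 (array([561.1,  38.1]), array([ 97.5, 151.7]), 75.6)
```

View pics/crop0.png

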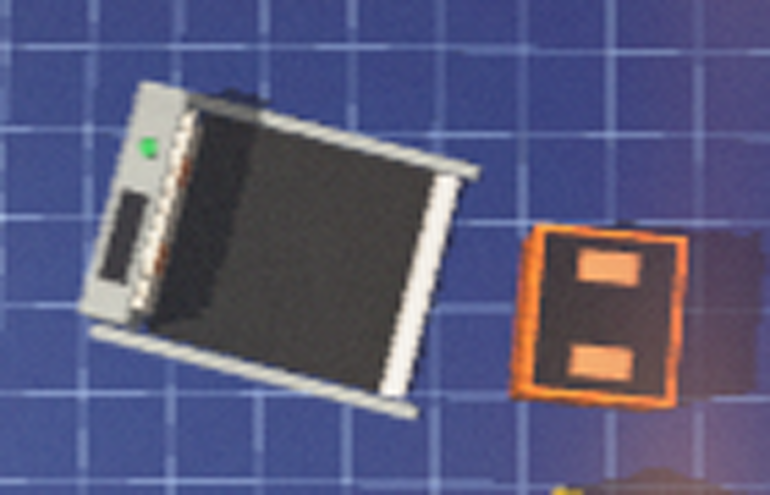

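The crop confirms it: orange pack, black top with two copper pads, and the cradle to its left with a white stop. The sizes match too (80x90 mm, z = 105 mm). I'll check reachability of a tilted two-finger pusher along the whole path.

```bash
cat >> h.py <<'E'
from scipy.spatial.transform import Rotation as Ro
YAW=np.radians(75.9);XC=np.array([np.cos(YAW),np.sin(YAW),0]);YC=np.array([-XC[1],XC[0],0]);Z=np.array([0,0,1.])
O=np.array([.5923,.1588,0])-.165*XC
def w(x,y,z): return O+x*XC+y*YC+z*Z
def rot(tilt,s=1):
    t=np.radians(tilt);z=np.sin(t)*XC-np.cos(t)*Z;y=s*YC
    return Ro.from_matrix(np.c_[np.cross(y,z),y,z]).as_euler('xyz')
def st(): 
    o=observe();p=o["eef_pos"]-O;return round(o["time_s"],2),np.round([p@XC,p@YC,p[2]],4),"F",np.round([o["ft_force"]@XC,o["ft_force"]@YC,o["ft_force"][2]],2)
E
python3 - <<'E'
from h import *
for p in((432,287),(460,178),(405,395)):
    q=ray("top",(205+p[0]/5.5-.4,165+p[1]/5.5-.4),.01)-O; print("stop edge c-frame",np.round([q@XC,q@YC],4))
for s in(1,-1):
  for t in(0,25):
    for p in((-.18,0,.2),(-.18,0,.025),(-.08,0,.08),(.02,0,.15),(.05,0,.03)):
        q=inverse_kinematics(w(*p),rot(t,s));print(s,t,p,None if q is None else np.round(q,2))
E
```

```text
stop edge c-frame [0.0012 0.0002]
stop edge c-frame [ 0.0012 -0.0642]
stop edge c-frame [0.0008 0.0632]
1 0 (-0.18, 0, 0.2) None
1 0 (-0.18, 0, 0.025) None
1 0 (-0.08, 0, 0.08) None
1 0 (0.02, 0, 0.15) None
1 0 (0.05, 0, 0.03) None
1 25 (-0.18, 0, 0.2) [-0.72  0.14  1.74  0.39  1.48  2.59]
1 25 (-0.18, 0, 0.025) [-0.72  0.38  1.83  0.42  1.18  2.46]
1 25 (-0.08, 0, 0.08) [-0.55  0.24  1.88  0.45  1.2   2.63]
1 25 (0.02, 0, 0.15) None
1 25 (0.05, 0, 0.03) None
-1 0 (-0.18, 0, 0.2) [-0.48  0.04  1.79  0.    1.32 -0.23]
-1 0 (-0.18, 0, 0.025) [-0.48  0.26  1.9  -0.    0.98 -0.23]
-1 0 (-0.08, 0, 0.08) [-0.29  0.18  1.88 -0.    1.08 -0.05]
-1 0 (0.02, 0, 0.15) [-0.11  0.13  1.78 -0.    1.22  0.14]
-1 0 (0.05, 0, 0.03) [-0.06  0.31  1.82 -0.    1.    0.19]
-1 25 (-0.18, 0, 0.2) [-0.72  0.14  1.74  0.39  1.48 -0.55]
-1 25 (-0.18, 0, 0.025) [-0.72  0.38  1.83  0.42  1.18 -0.68]
-1 25 (-0.08, 0, 0.08) [-0.55  0.24  1.88  0.45  1.2  -0.51]
-1 25 (0.02, 0, 0.15) [-0.37  0.12  1.86  0.46  1.25 -0.29]
-1 25 (0.05, 0, 0.03) [-0.31  0.31  1.91  0.52  1.02 -0.36]
```

Run:
```python
from h import *
R=rot(25,-1)
move_l([.26,.568,.30]);gripper_to(.05)
movep(w(-.19,0,.24),R);move_l(w(-.19,0,.025),feed=.12);print(st())
print(move_l(w(-.145,0,.025),feed=.05,max_force=9),st())
for i in range(14):
    x=-.135+.01*i
    if x>-.06: break
    s=move_l(w(x,0,.025),feed=.025,max_force=12);print(s,st())
    if s: break
hold(.4);print(st())
im,d=get_image("top");P=cloud("top",d);v,u=np.indices(d.shape)
m=(P[...,2]>.098)&(P[...,2]<.112)&(u>265)&(u<335)&(v>190)&(v<245);hs=cv2.cvtColor(im,cv2.COLOR_RGB2HSV)
print(m.sum(),rect(P[m]))
cv2.imwrite("pics/t1.png",cv2.resize(im[150:270,200:360,::-1],None,fx=4,fy=4))
```

```text
(5.92, array([-0.1902, -0.0006,  0.0257]), 'F', array([-0.57, -0.82, -1.19]))
False (6.97, array([-1.452e-01, -1.000e-04,  2.500e-02]), 'F', array([-0.02,  0.4 ,  0.06]))
False (7.52, array([-1.352e-01,  1.000e-04,  2.500e-02]), 'F', array([-2.74,  1.92,  0.19]))
False (8.07, array([-1.248e-01,  1.000e-04,  2.500e-02]), 'F', array([-2.73,  1.53, -0.21]))
False (8.62, array([-0.1149, -0.0002,  0.025 ]), 'F', array([-2.55,  0.02, -2.17]))
False (9.17, array([-0.1048, -0.0002,  0.0251]), 'F', array([-2.09, -0.77, -1.54]))
False (9.72, array([-0.0948,  0.0001,  0.025 ]), 'F', array([-1.87, -1.6 , -0.93]))
False (10.27, array([-0.0848,  0.    ,  0.025 ]), 'F', array([-3.12, -1.55, -0.54]))
True (10.56, array([-0.0825, -0.0004,  0.0248]), 'F', array([-4.72, -0.14,  2.5 ]))
(10.96, array([-0.0825, -0.0003,  0.0244]), 'F', array([-2.91, -0.82,  1.62]))
942 (array([533.7, -62.7]), array([134.5, 123.9]), 82.5)
```

View pics/t1.png

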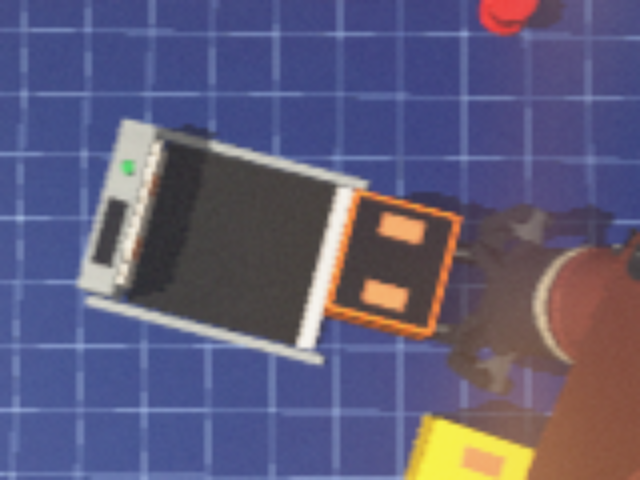

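The picture shows the pack against the stop (edge at about (340,250)) and the fingers behind it at (455,290). The force has relaxed, so I'll press a little more to make sure of the stop contact and measure the pack's pose.

```bash
cat >> h.py <<'E'
def packpose(z0=.098,z1=.112,show=True):
    im,d=get_image("top");P=cloud("top",d);h=cv2.cvtColor(im,cv2.COLOR_RGB2HSV);v,u=np.indices(d.shape)
    m=(h[...,0]<14)&(h[...,1]>150)&(h[...,2]>120)&(P[...,2]>z0)&(P[...,2]<z1)&(u>215)&(u<335)&(v>185)&(v<250)
    Q=P[m];c,s,a=rect(Q);p=np.r_[c/1000,0]-O;print("pack",m.sum(),"c-frame",np.round([p@XC,p@YC],4),s,"yaw err",round((a-75.9+45)%90-45,1),"z",Q[:,2].mean().round(4));return im
E
python3 - <<'E'
from h import *
packpose()
for dx in(.001,.002,.003,.004,.005):
    s=move_l(w(-.0825+dx,0,.025),feed=.01,max_force=12);a=st();hold(.15);b=st();print(s,a,b)
    if b[3][0]<-8: break
hold(.3);print(st());packpose()
E
```

```text
pack 127 c-frame [-0.0384 -0.0076] [79.  89.5] yaw err 0.1 z 0.1051
False (11.34, array([-0.0824, -0.0002,  0.0246]), 'F', array([-4.28, -1.13, -1.42])) (11.49, array([-0.0824, -0.0002,  0.0245]), 'F', array([-5.92, -2.15, -0.75]))
False (11.74, array([-0.0823, -0.0003,  0.0245]), 'F', array([-9.83,  0.01, -0.26])) (11.89, array([-0.0823, -0.0003,  0.0245]), 'F', array([-9.98, -0.44, -0.86]))
(12.19, array([-0.0823, -0.0003,  0.0245]), 'F', array([-9.31,  0.35, -1.59]))
pack 131 c-frame [-0.0383 -0.0074] [79.1 89.6] yaw err 0.0 z 0.1045
```

Run:
```python
from h import *
y=-.0075
move_l(w(-.105,0,.025),feed=.06);move_l(w(-.105,y,.078),feed=.1);print(st())
print(move_l(w(-.083,y,.078),feed=.02,max_force=6),st())
off=np.array([-.004,-.012])
for th in range(5,61,5):
    a=np.radians(th);c,s=np.cos(a),np.sin(a);r=np.array([-.0795,.080])
    q=np.array([.001,.010])+[c*r[0]+s*r[1],-s*r[0]+c*r[1]]+off
    k=move_l(w(q[0],y,q[1]),feed=.04,max_force=14);b=st();print(th,k,b)
    if k or np.hypot(b[3][0],b[3][2])>18: break
im,d=get_image("top");cv2.imwrite("pics/t2.png",cv2.resize(im[150:270,200:360,::-1],None,fx=4,fy=4))
```

```text
(13.48, array([-0.1049, -0.0073,  0.0779]), 'F', array([-0.04, -0.2 , -0.41]))
False (14.73, array([-0.0831, -0.0075,  0.078 ]), 'F', array([ 0.11,  0.44, -0.13]))
5 False (15.14, array([-0.0754, -0.0076,  0.0849]), 'F', array([-4.71,  0.94,  0.24]))
10 False (15.54, array([-0.0676, -0.0077,  0.0908]), 'F', array([-4.89,  0.52,  1.01]))
15 False (15.94, array([-0.0592, -0.0077,  0.096 ]), 'F', array([-5.05,  1.22,  3.26]))
20 False (16.34, array([-0.0504, -0.0077,  0.1005]), 'F', array([-4.15,  1.27,  4.57]))
25 False (16.74, array([-0.0412, -0.0077,  0.1042]), 'F', array([-3.1 , -0.07,  4.83]))
30 False (17.14, array([-0.0317, -0.0076,  0.1071]), 'F', array([-1.45, -0.56,  4.77]))
35 False (17.54, array([-0.0218, -0.0071,  0.1088]), 'F', array([-0.65,  0.32,  2.35]))
40 False (17.94, array([-0.012 , -0.0071,  0.11  ]), 'F', array([-0.81, -1.37,  0.79]))
45 False (18.34, array([-0.0024, -0.0074,  0.1108]), 'F', array([-0.45,  0.54, -0.66]))
50 False (18.74, array([ 0.0075, -0.0074,  0.1103]), 'F', array([ 0.73,  0.13, -0.11]))
55 False (19.14, array([ 0.0172, -0.0074,  0.1089]), 'F', array([-0.96, -0.32, -0.17]))
60 False (19.54, array([ 0.0268, -0.0073,  0.1067]), 'F', array([ 0.62,  0.33, -0.34]))
```

View pics/t2.png

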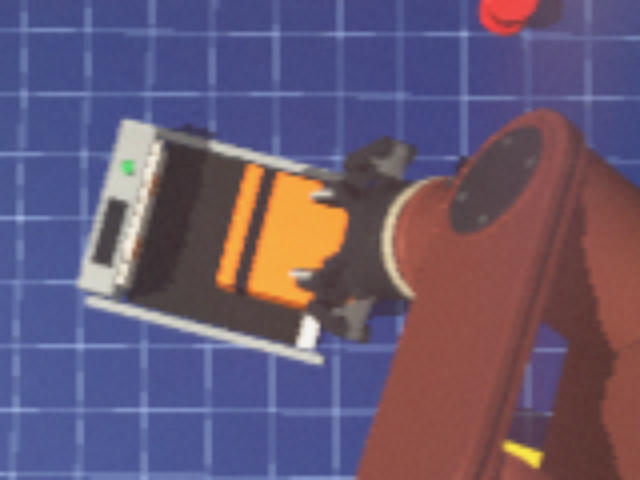

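The pack lies on the bed with its band end towards the block (pack around (290,240)). Next: go behind it, measure its pose and slide it home.

Run:
```python
from h import *
y=-.0075
move_l(w(0.0,y,.15),feed=.15);move_l(w(-.09,y,.15),feed=.15);packpose(.08,.1)
move_l(w(-.09,y,.032),feed=.12);hold(.2);f0=st();print(f0)
F=[]
for i in range(40):
    x=-.05+.005*i
    if x>.05: break
    s=move_l(w(x,y,.032),feed=.03 if x<.02 else .012,max_force=14);b=st();print(s,b)
    if s or b[3][0]-f0[3][0]<-11: break
hold(.2);print(st());packpose(.08,.1)
```

```text
pack 172 c-frame [ 0.0292 -0.0076] [104.8  89.4] yaw err 0.1 z 0.0899
(22.22, array([-0.0902, -0.0081,  0.0328]), 'F', array([ 0.05,  0.21, -0.43]))
False (23.7, array([-0.0502, -0.0075,  0.032 ]), 'F', array([ 0.27, -0.22,  0.29]))
False (24.02, array([-0.0448, -0.0074,  0.032 ]), 'F', array([ 0.35, -0.55, -0.94]))
False (24.33, array([-0.0397, -0.0074,  0.032 ]), 'F', array([0.05, 0.2 , 0.21]))
False (24.65, array([-0.0348, -0.0074,  0.032 ]), 'F', array([-0.56,  1.02, -0.09]))
False (24.97, array([-0.0298, -0.0074,  0.032 ]), 'F', array([ 0.53, -0.14,  0.01]))
False (25.28, array([-0.0252, -0.0077,  0.032 ]), 'F', array([-1.87, -0.88, -0.32]))
False (25.6, array([-0.0201, -0.0077,  0.032 ]), 'F', array([-2.41, -0.31, -1.02]))
False (25.92, array([-0.0149, -0.0075,  0.032 ]), 'F', array([-3.47, -0.74, -0.69]))
False (26.23, array([-0.0099, -0.0075,  0.032 ]), 'F', array([-2.89, -1.23, -0.83]))
False (26.55, array([-0.0049, -0.0074,  0.032 ]), 'F', array([-2.29, -0.79, -0.37]))
False (26.87, array([ 0.0001, -0.0075,  0.032 ]), 'F', array([-2.52, -0.5 , -0.73]))
False (27.18, array([
[... 188 characters left out ...]
0.032 ]), 'F', array([-1.57, -1.42, -0.04]))
False (28.38, array([ 0.0198, -0.0075,  0.032 ]), 'F', array([-5.18, -0.04, -0.48]))
False (28.95, array([ 0.025 , -0.0074,  0.032 ]), 'F', array([-4.5 , -0.05, -0.01]))
False (29.52, array([ 0.03  , -0.0075,  0.032 ]), 'F', array([-3.59, -0.62, -0.04]))
False (30.08, array([ 0.035 , -0.0075,  0.032 ]), 'F', array([-4.32, -1.62,  1.26]))
False (30.65, array([ 0.04  , -0.0075,  0.032 ]), 'F', array([-4.39, -0.15,  0.05]))
True (30.99, array([ 0.0413, -0.0077,  0.0317]), 'F', array([-3.08,  0.09,  2.1 ]))
(31.19, array([ 0.0412, -0.0075,  0.0312]), 'F', array([-1.7 ,  0.64,  0.98]))
pack 175 c-frame [ 0.0934 -0.0078] [97.1 90.1] yaw err 0.3 z 0.0895
```

The plate is found, at tcp x of about 41 mm. I'll press gently in small steps until the wrist reads about 14 N, which is 4 N of friction plus 10.

Run:
```python
from h import *
y=-.0075
for i in range(1,14):
    s=move_l(w(.0412+.0006*i,y,.032),feed=.006,max_force=12);hold(.15);b=st();print(s,b)
    if b[3][0]<-13: break
hold(.5);print(st())
move_l(w(.0,y,.032),feed=.05);move_l(w(-.05,y,.032),feed=.1);move_l(w(-.09,y,.2),feed=.15)
im=packpose(.08,.1);print(st())
cv2.imwrite("pics/t3.png",cv2.resize(im[150:270,200:360,::-1],None,fx=4,fy=4))
```

```text
False (31.77, array([ 0.0414, -0.0072,  0.0315]), 'F', array([-5.31, -1.14, -3.47]))
False (32.17, array([ 0.0415, -0.0072,  0.0315]), 'F', array([-7.52, -0.44, -3.33]))
False (32.57, array([ 0.0415, -0.0073,  0.0314]), 'F', array([-9.6 ,  1.05, -2.04]))
False (32.97, array([ 0.0416, -0.0073,  0.0314]), 'F', array([-12.2 ,   0.85,  -1.11]))
False (33.37, array([ 0.0417, -0.0074,  0.0314]), 'F', array([-14.36,   1.67,  -0.15]))
(33.87, array([ 0.0417, -0.0074,  0.0314]), 'F', array([-15.57,   2.27,  -0.7 ]))
pack 170 c-frame [ 0.0933 -0.0077] [96.7 89.8] yaw err 0.1 z 0.0894
(36.9, array([-0.0896, -0.0067,  0.1988]), 'F', array([ 0.21, -0.11, -0.19]))
```

View pics/t3.png

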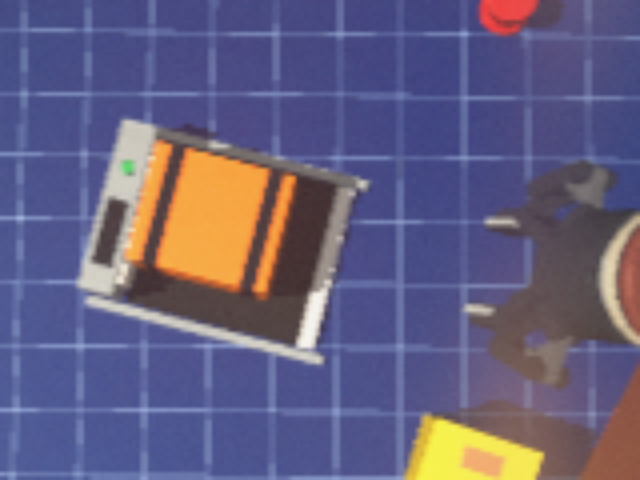

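The pack is flush on the plate (edge at about (145,205)). It is square within 0.1° and 8 mm off the middle, and the arm is clear.

```bash
python3 -c "
from plant import *
print(job_done())"
```

```text
the job is handed in; nothing more can be done
None
```

I handed the job in: the pack was squared against the stop, tipped onto the bed, then pressed against the contact plate with about 11 N (wrist reading less bed friction) and released. It lies flush, within about 0.3° of square and 8 mm off the middle. No wrist reading passed 16 N, but the verdict was not reported back.

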